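# Before-class check of a potter's wheel emergency stop

### The arm

A 6-joint arm with a two-finger parallel gripper is mounted at the origin on the work surface. World frame = base frame: x ahead of the robot, y to its left, z up, the work surface at z = 0. Lengths are in mm, angles in rad, forces in N, time in s.
With the tool pointing down it reaches from about 300 to 1000 mm from the base axis. Payload 5.1 kg.
Tool frame: the origin (TCP) lies at the very end of the fingers, on their centre line; the grasp point (between the pads) lies 19 mm behind it; x points along the fingers, z is the direction in which the jaws open and shut, and the axes are right-handed (so a half turn about x gives the same grasp; the last joint's range is limited). The gripper opens to 95 mm and grips with 3 to 60 N. Pads are 20 mm wide; open, the fingers measure 119 mm over their backs; the gripper's body (75 mm by 180 mm) begins 59 mm behind the grasp point.
Start: joints at [1.184, 0.124, 1.65, -0, 1.367, -0.083], TCP at [194.467, 620.215, 214.656] pointing down, gripper open.
Joint ranges: [-2.61, 2.61], [-1.02, 2.33], [0.03, 2.71], [-1.35, 4.49], [0.32, 2.68], [-2.91, 2.91]. Speed limits (rad/s): [2.57, 2.57, 3.14, 3.14, 3.14, 3.14].

### API

Orientations are given as a unit quaternion [x, y, z, w].
In Python, from bench import bot, read_camera, get_calibration, workorder gives the robot as it stands.
- The arm moves only by the tool carry_out, never from a script. Its argument "targets" is a list of rows, each an object of numbers: "dx", "dy", "dz": the shift along the world's x, y, z in cm; "rx", "ry", "rz": the turn, a rotation vector about the world's x, y, z in rad. In form: [{"dx": .., "dy": .., "dz": .., "rx": .., "ry": .., "rz": ..}, ...]. A call has 1 to 12 rows; each row shifts and turns the commanded pose from where the row before left it; what a row does not reach is not made up. A row lasts 1/8 s, in which the tool goes at most 62.5 mm and 10.7 degrees, less where a joint would pass 70% of its speed; a pose out of reach is approached as far as the arm can. A call with a gripper value outside its range is refused whole. "jaw" is the gripper command: -1 is fully open, 1 is shut, values between are in proportion, set as the call begins (left out, the last holds). The fingers move at their own pace and stop on an object; "squeeze" is the grip in N (left out, the last holds). Time passes only in rows, so rows that do not move let the fingers close. It gives the time, the measured TCP pose, the force and the opening at its end, in the units of the state.
- bot.state(): the state, without advancing time (a new reading comes with each control period).
- read_camera(name): name is "scene" or "top"; returns (picture, depth): 384x512x3 uint8, blue, green, red; 384x512 float32, mm along the optical axis (not along the pixel's ray), 0 where there is no reading.
- get_calibration(name): a dict with "fx", "fy", "cx", "cy" (pixels), "xyz" and "attitude" of the camera in the world. Camera axes: x right, y down, z forward; pixel columns grow to the right and rows downward; lengths in mm; the calibration is good to about 2 mm. A picture is of the moment at which its call begins. get_calibration takes no time and is no camera call.
- workorder.close_job(): hands the job in, once; it reports no verdict.
The state is a dict: "time_s": time; "joints": joint angles; "qvel": joint speeds; "joint_torque": joint torques, N m; "eef_pos": TCP position; "eef_rot": TCP orientation; "force": force on the tool from outside, world axes, zero at the start; "wrist_torque": the same for the moment, N m; "grip_width": finger opening in mm.
Only numpy, scipy, OpenCV 4.12 (cv2) and the standard library are available. Lean on these libraries where they do the work, as an engineer would, in place of code of your own. Each camera call takes 0.05 s, during which the arm holds its last target. There are 200 camera calls.

### The job

Do the before-class check of the potter's wheel stop at its control station: press the mushroom stop button fully in so that it stays latched, then push it round clockwise (seen from above, as its arrows show) with a fingertip in one of the scallops of its rim until it springs out again and let it turn back, and last press the projecting reset button beside it fully in and let it go. It is fingertip work: do not hit or squeeze the mushroom head hard, pick nothing up, keep off the flush start button, and leave the art things around the station where they are.

Things in the scene. Friction and masses are not known exactly. Their poses are not given: they have to be found in the camera images.
- station: control station fixed to the table: grey box, lid 88 (x) by 208 (y) mm, flat, 62 mm above the table, on a plate 104 x 236 x 4 mm. Origin: centre of its underside, z up. Its three controls stand in a row on its y axis (x = 0): mushroom stop at y = +62 mm, reset at -18 mm, start at -70 mm. A cable lies low on its +x side at y = -85 mm, out to x = 95 mm
- stop_head: mushroom head: domed disc 60 mm across, rim 13 mm high, 17 mm at the middle. Three round scallops in the rim, open above, below and outwards, 28 mm wide at the mouth, 10 mm deep (20 mm from the axis), at 90, 210, 330 degrees from its x (counter-clockwise from above). Origin: on its axis, underside: 14 mm above the lid when out, 7 when latched. At rest its axes are parallel to the station's
- stop_top (a point): middle of the top of the mushroom head, on its axis: 93 mm above the table when out, 86 when latched. Under the head stands only a round neck 33 mm wide, 5 mm high, on the lid
- stop_push (a joint): how far the mushroom is pressed in, m: 0 = out, 0.007 = fully in. It resists with 7 N at first, then ever less; past 0.005 it snaps by itself to 0.007 and stays latched. Twisting lifts it back past 0.005, whereupon it springs out by itself
- stop_turn (a joint): how far the mushroom head is turned clockwise seen from above, rad: 0 at rest, stop at 0.87. A light spring (0.02 to 0.03 N m) turns it back to 0 when let go; releasing takes under 0.07 N m. When latched, turning lifts it: it is past its latch at about 0.35 (20 degrees); a fingertip pressing on it may rub and hold it down until lifted away or turned further, so turn it to 0.6 to 0.8
- reset_button (a joint): how far the reset button is pressed in, m: 0 = out, 0.005 = fully in; it takes 2 N at first and 6 N fully in, and springs back
- reset_top (a point): middle of the flat top of the reset button: a cylinder 23 mm in diameter whose top stands 14 mm above the lid (76 mm above the table); it projects 10 mm from its low bezel
- start_button: the start button, not to be touched: 22 mm in diameter, flush with the guard ring around it (31 mm in diameter), both 8 mm above the lid; origin on its axis at the height of the lid
- water_cup: bystander: white plastic water cup, 76 mm wide, 90 mm high; origin at the centre of its foot
- spray_bottle: bystander: small clear spray bottle, 36 mm wide, 112 mm high; origin at the centre of its foot
- tape_roll: bystander: roll of masking tape lying flat, 92 mm wide, 24 mm high; origin at the centre of its underside
- eraser: bystander: white eraser 22 x 55 x 12 mm lying flat; origin at the centre of its underside
- brush: bystander: flat wash brush 190 mm long, 42 mm wide, lying flat; origin at its middle on the underside, x along the brush
- paint_jar: bystander: jar of paint with lid, 54 mm wide, 55 mm high; origin at the centre of its foot

How it is judged (in metres and radians):
On the way, in this order (a step that is already met when the one before it is completed fails the run):
1. the mushroom stop is pressed fully in (more than 6 mm) (value of joint stop_push above 0.006 m), for 0.2 s.
2. the head is turned clockwise past its release point (more than 0.42 rad) (value of joint stop_turn above 0.42 rad), for 0.05 s.
3. the mushroom has sprung out (within 1.5 mm) and turned back (within 0.15 rad) (value of joint stop_push below 0.0015 m and value of joint stop_turn below 0.15 rad), for 0.1 s.
4. the reset button is pressed in (more than 4 mm) (value of joint reset_button above 0.004 m), for 0.1 s.
At the end, for the whole second after the job is handed in: the mushroom stop is out (within 1.5 mm) and turned back (within 0.15 rad), the reset button is out again (within 1 mm), and the six loose art things are at rest within 25 mm of where they stood (all of step 3 and value of joint reset_button below 0.001 m and distance of each of water_cup, spray_bottle, tape_roll, eraser, brush, paint_jar from where it was at the start of the episode below 0.025 m and linear speed of each of water_cup, spray_bottle, tape_roll, eraser, brush, paint_jar below 0.02 m/s); the robot touches nothing.
It fails at once if the reset button is pressed (over 2 mm) while the mushroom stop is still in (value of joint reset_button above 0.002 m and value of joint stop_push above 0.003 m).
It fails at once if the start button is touched (over 1 N) (contact force between anything else and start_button above 1 N).
It fails at once if the mushroom head is hit or squeezed hard (over 45 N) (contact force between the fingers and stop_head above 45 N).
It fails at once if a loose art thing is lifted, knocked over or shifted by more than 25 mm (distance of any of water_cup, spray_bottle, tape_roll, eraser, brush, paint_jar from where it was at the start of the episode above 0.025 m or angle between any of water_cup, spray_bottle, tape_roll, eraser, paint_jar's own z axis and vertical above 0.5 rad).
It also fails if it takes over 58 s, if anything falls off the work surface, if the arm or the gripper's body presses on something with over 40 N, if the wrist force passes 120 N, or if a joint passes its speed limit or range.

## Working session

There is one attempt and no reset: what is moved stays moved. The work goes in short steps, Python scripts to look and compute and a tool call to move; the robot and the scene stay as the last step left them, time stands still between calls to the robot, and variables do not carry over. Pictures are saved under pics/ and viewed, about 8 in all and at most 12, crops included, and the job is handed in when it is done.

Besides the shell and the picture viewer there is one more tool, called in YAML: its name, and indented under it one key for each argument. carry_out: Moves the arm, as the interface text tells. Its arguments: {"type":"object","properties":{"targets":{"type":"array","items":{"type":"object","properties":{"dx":{"type":"number"},"dy":{"type":"number"},"dz":{"type":"number"},"rx":{"type":"number"},"ry":{"type":"number"},"rz":{"type":"number"}}}},"jaw":{"type":"number"},"squeeze":{"type":"number"}},"required":["targets"]}

```bash
mkdir -p pics; ls; python3 - <<'E'
from bench import bot, read_camera, get_calibration
import cv2,numpy as np
print(bot.state())
for n in("top","scene"):
    p,d=read_camera(n); print(n,get_calibration(n)); cv2.imwrite(f"pics/{n}0.png",p); np.save(f"pics/{n}0.npy",d)
a=cv2.imread("pics/top0.png");b=cv2.imread("pics/scene0.png")
E
```

```text
pics
{'time_s': 0.0, 'joints': array([ 1.18439794e+00,  1.24505893e-01,  1.65164010e+00, -2.15633097e-05,
        1.36748253e+00, -8.25898254e-02]), 'qvel': array([-0.00130135,  0.00182607,  0.00079986, -0.00056387,  0.0001692 ,
       -0.00162601]), 'joint_torque': array([ 8.96416509e-05, -4.17607427e+01, -3.59932351e+01,  7.75234331e-02,
        4.91216616e-02, -1.75743585e-04]), 'eef_pos': array([194.2425218 , 619.64266618, 213.40657249]), 'eef_rot': array([-0.41896615,  0.57051091,  0.41819987,  0.56929214]), 'force': array([ 0.2968746 , -0.6947441 , -0.31501531]), 'wrist_torque': array([-0.03181184,  0.05645097,  0.01662404]), 'grip_width': 94.98660401039358}
top {'fx': 351.1959293655336, 'fy': 351.1959293655336, 'cx': 251.6059457190758, 'cy': 194.45991168009044, 'xyz': array([505.80219481, -56.56080895, 784.57650785]), 'attitude': array([ 0.70945515, -0.7025446 ,  0.04141673, -0.03727105])}
scene {'fx': 492.4364606218817, 'fy': 492.4364606218817, 'cx': 252.79835888986634, 'cy': 190.46729622858172, 'xyz': array([1065.79121933,  609.88575373,  848.91755895]), 'attitude': array([ 0.27793038,  0.87788771, -0.36827052, -0.12823691])}
```

View pics/top0.png

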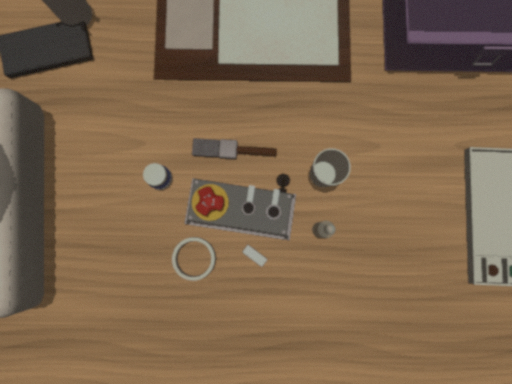

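View pics/scene0.png

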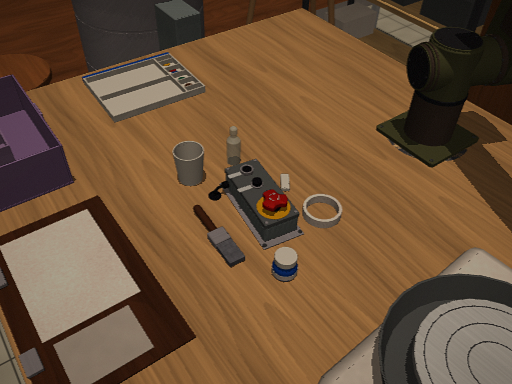

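The top view shows the mushroom (red on yellow) at pixel (209,202), the reset button at (248,208) and start at (273,211). Jar is at (156,175), tape (194,259), eraser (255,256), bottle (324,230), cup (331,168) and brush (235,149). The scene view agrees. Next I measure.

```bash
cat > h.py <<'E'
import numpy as np,cv2
from scipy.spatial.transform import Rotation as R
from bench import bot, read_camera, get_calibration
def cloud(n,d):
    c=get_calibration(n); v,u=np.mgrid[:d.shape[0],:d.shape[1]]
    P=np.stack([(u-c["cx"])/c["fx"]*d,(v-c["cy"])/c["fy"]*d,d],-1)
    return P@R.from_quat(c["attitude"]).as_matrix().T+c["xyz"]
def at(n,u,v,z):
    c=get_calibration(n); r=R.from_quat(c["attitude"]).apply([(u-c["cx"])/c["fx"],(v-c["cy"])/c["fy"],1])
    return c["xyz"]+r*(z-c["xyz"][2])/r[2]
E
python3 - <<'E'
from h import *
np.set_printoptions(precision=1,suppress=True)
for n,box in(("top",(150,120,360,290)),("scene",(160,120,350,280))):
    p=cv2.imread(f"pics/{n}0.png"); d=np.load(f"pics/{n}0.npy"); W=cloud(n,d)
    hsv=cv2.cvtColor(p,cv2.COLOR_BGR2HSV); x0,y0,x1,y1=box
    m=np.zeros(d.shape,bool); m[y0:y1,x0:x1]=1; m&=d>0
    sat=hsv[...,1]>150
    red=m&sat&((hsv[...,0]<8)|(hsv[...,0]>172))&(hsv[...,2]>70)&(W[...,2]>66)
    yel=m&sat&(hsv[...,0]>15)&(hsv[...,0]<32)&(W[...,2]>50)
    print(n,"red",red.sum(),W[red].mean(0),"z",np.percentile(W[red][:,2],[5,50,95]),"yel",yel.sum(),W[yel].mean(0))
    lid=m&(abs(W[...,2]-62)<5)&(hsv[...,1]<90)
    k,l,s,c=cv2.connectedComponentsWithStats((m&(abs(W[...,2]-64)<9)).astype(np.uint8))
    i=1+s[1:,4].argmax(); q=W[l==i][:,:2].astype(np.float32)
    r=cv2.minAreaRect(q); print("lid",r,"medz",np.median(W[l==i][:,2]))
    print("table z",np.median(W[m&(W[...,2]<15)][:,2]))
print("top mush",at("top",209,202,69),"reset",at("top",248,208,76),"start",at("top",273,211,70))
print("scene",at("scene",257,182,76),at("scene",247,169,70),at("scene",274,200,93))
p=cv2.imread("pics/top0.png")[130:290,140:350]
q=cv2.imread("pics/scene0.png")[150:260,180:350]
a=cv2.resize(p,(787,600),interpolation=cv2.INTER_CUBIC); cv2.imwrite("pics/tc.png",a)
E
```

```text
top red 403 [569.2  24.6  89.9] z [87.1 89.8 92.9] yel 394 [567.7  22.3  62.7]
lid ((563.3634033203125, -35.44402313232422), (208.41270446777344, 91.93115234375), 81.67374420166016) medz 61.43273978810572
table z -0.6425127010247138
scene red 299 [574.9  29.   90. ] z [86.6 90.3 93.3] yel 346 [581.7  35.   62.6]
lid ((566.1657104492188, -35.75556945800781), (212.78570556640625, 92.6978988647461), 82.09246826171875) medz 61.86386206513305
table z -0.29025808806102305
top mush [569.4  26.5  69. ] reset [557.4 -53.3  76. ] start [ 552.2 -104.3   70. ]
scene [564.1 -46.4  76. ] [ 553.3 -101.5   70. ] [578.2  35.   93. ]
```

View pics/tc.png

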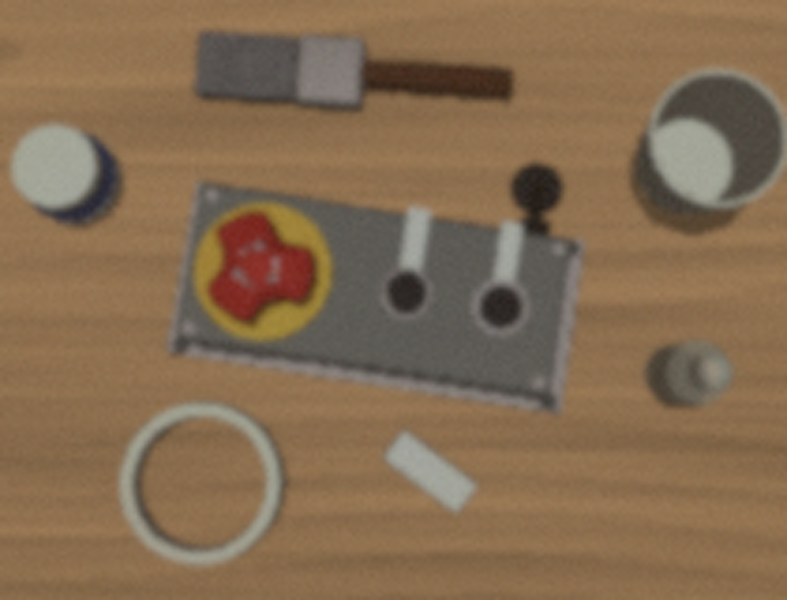

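The enlarged crop shows the head with scallops at left, upper right and lower right. That means one scallop points along station +y, away from the reset button. I now fit the head and station pose in both cameras.

```bash
cat >> h.py <<'E'
from scipy.optimize import minimize
def head_poly():
    t=np.linspace(0,2*np.pi,720,endpoint=False); r=np.full(720,30.)
    for a in np.radians([90,210,330]):
        c=np.cos(t-a); disc=18.3**2-38.3**2*(1-c**2)
        ok=(disc>0)&(c>0); r[ok]=np.minimum(r[ok],38.3*c[ok]-np.sqrt(disc[ok]))
    return np.c_[r*np.cos(t),r*np.sin(t)]
def proj(n,P):
    c=get_calibration(n); q=R.from_quat(c["attitude"]).inv().apply(P-c["xyz"])
    return np.c_[q[:,0]/q[:,2]*c["fx"]+c["cx"],q[:,1]/q[:,2]*c["fy"]+c["cy"]]
S=4
def redmask(n,p):
    b,g,r=[p[...,i].astype(int) for i in range(3)]
    m=(r>60)&(r>2.2*g); return m
def fit_head(n,p,x0,z0=76):
    m=redmask(n,p).astype(np.float32); H=head_poly()
    w=np.zeros_like(m,bool); u,v=proj(n,np.array([[*x0[:2],z0+10]]))[0].astype(int); w[v-30:v+30,u-30:u+30]=1
    m=np.where(w,m,0)
    def cost(x):
        o=np.zeros((m.shape[0]*S,m.shape[1]*S),np.uint8); c,s=np.cos(x[2]/20),np.sin(x[2]/20)
        G=H@np.array([[c,s],[-s,c]])
        for z,k in((0,1),(4,1),(9,1),(13,1),(15,.7),(17,.2)):
            q=proj(n,np.c_[G*k+x[:2],np.full(len(G),z0+z)])
            cv2.fillPoly(o,[np.round((q+.5)*S*16).astype(np.int32)],255,shift=4)
        f=cv2.resize(o,m.shape[::-1],interpolation=cv2.INTER_AREA)/255.
        return abs(f-m).sum()
    x0=np.array([x0[0],x0[1],x0[2]*20]); sx=x0+np.array([[0,0,0],[5,0,0],[0,5,0],[0,0,4]])
    r=minimize(cost,x0,method="Nelder-Mead",options=dict(initial_simplex=sx,xatol=.05,fatol=.05))
    return r.x*[1,1,.05],r.fun,m.sum()
E
python3 - <<'E'
from h import *
np.set_printoptions(precision=2,suppress=True)
for n in("top","scene"):
    print(n,fit_head(n,cv2.imread(f"pics/{n}0.png"),(572,26,-.14)))
    d=np.load(f"pics/{n}0.npy"); W=cloud(n,d)
    m=(abs(W[...,2]-61.5)<2)&(abs(W[...,0]-564)<75)&(abs(W[...,1]+36)<130)
    print(" lid rect",cv2.minAreaRect(W[m][:,:2].astype(np.float32)),W[m].mean(0))
s=bot.state();print(R.from_quat(s["eef_rot"]).as_matrix())
p=cv2.imread("pics/scene0.png")[150:260,190:340]
cv2.imwrite("pics/sc.png",cv2.resize(p,(795,583),interpolation=cv2.INTER_CUBIC))
E
```

```text
top (array([570.93,  24.31,  -0.13]), np.float64(201.96470588235292), np.float32(398.0))
 lid rect ((563.4151000976562, -35.775787353515625), (206.95555114746094, 91.79267120361328), 81.57099914550781) [559.8  -43.31  61.41]
scene (array([571.4 ,  25.02,  -0.16]), np.float64(120.70980392156862), np.float32(337.0))
 lid rect ((566.1881103515625, -34.47350311279297), (209.51016235351562, 91.08870697021484), 81.68981170654297) [569.43 -32.02  61.62]
[[-0.   -0.95  0.3 ]
 [-0.    0.3   0.95]
 [-1.    0.   -0.  ]]
```

View pics/sc.png

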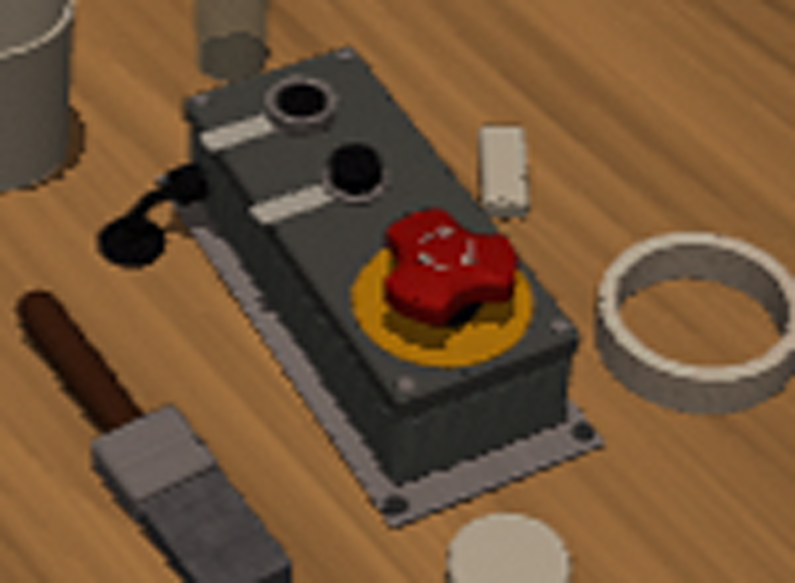

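```bash
python3 - <<'E'
from h import *
for n in("top","scene"):
    W=cloud(n,np.load(f"pics/{n}0.npy"))
    for a in range(100,700,100):
        q=W[(W[...,0]>150)&(W[...,0]<700)&(W[...,1]>a)&(W[...,1]<a+100)&(W[...,2]>-20)]
        print(n,a,len(q),len(q) and np.percentile(q[:,2],99.5))
E
```

```text
top 100 10691 55.58899943460768
top 200 10764 2.8231970064179164
top 300 17841 137.0231907936962
top 400 3292 139.03581028423548
top 500 0 0
top 600 0 0
scene 100 8131 56.585144488803984
scene 200 9339 3.7817465776878008
scene 300 6039 195.53052187738137
scene 400 9949 200.49021042458776
scene 500 4189 201.0166658760959
scene 600 0 0
```

carry_out:
  targets:
    - {"dz": 1}
    - {"dz": 1}
    - {}
    - {}
    - {}
  jaw: 1
  squeeze: 10

```text
$.targets[0]: bad value
```

carry_out:
  targets:
    - {"dx": 0,"dy": 0,"dz": 2,"rx": 0,"ry": 0,"rz": 0}
    - {"dx": 0,"dy": 0,"dz": 2,"rx": 0,"ry": 0,"rz": 0}
    - {"dx": 0,"dy": 0,"dz": 2,"rx": 0,"ry": 0,"rz": 0}
    - {"dx": 0,"dy": 0,"dz": 0,"rx": 0,"ry": 0,"rz": 0}
  jaw: 1
  squeeze: 10

```text
time_s: 0.6
eef_pos: [195.0, 621.5, 278.7]
eef_rot: [-0.417, 0.568, 0.42, 0.572]
force: [-0.0, 0.3, 0.5]
grip_width: 60.4
```

carry_out:
  targets:
    - {"dx": 3.14,"dy": -4.96,"dz": 0,"rx": 0,"ry": 0,"rz": 0}
    - {"dx": 3.14,"dy": -4.96,"dz": 0,"rx": 0,"ry": 0,"rz": 0}
    - {"dx": 3.14,"dy": -4.96,"dz": 0,"rx": 0,"ry": 0,"rz": 0}
    - {"dx": 3.14,"dy": -4.96,"dz": 0,"rx": 0,"ry": 0,"rz": 0}
    - {"dx": 3.14,"dy": -4.96,"dz": 0,"rx": 0,"ry": 0,"rz": 0}
    - {"dx": 3.14,"dy": -4.96,"dz": 0,"rx": 0,"ry": 0,"rz": 0}
    - {"dx": 3.14,"dy": -4.96,"dz": 0,"rx": 0,"ry": 0,"rz": 0}
    - {"dx": 3.14,"dy": -4.96,"dz": 0,"rx": 0,"ry": 0,"rz": 0}
    - {"dx": 3.14,"dy": -4.96,"dz": 0,"rx": 0,"ry": 0,"rz": 0}
    - {"dx": 3.14,"dy": -4.96,"dz": 0,"rx": 0,"ry": 0,"rz": 0}
    - {"dx": 3.14,"dy": -4.96,"dz": 0,"rx": 0,"ry": 0,"rz": 0}
    - {"dx": 3.14,"dy": -4.96,"dz": 0,"rx": 0,"ry": 0,"rz": 0}

```text
time_s: 2.1
eef_pos: [571.8, 23.2, 274.2]
eef_rot: [-0.418, 0.57, 0.419, 0.57]
force: [0.6, 0.2, 0.9]
grip_width: 0.7
```

carry_out:
  targets:
    - {"dx": 0,"dy": 0,"dz": -5,"rx": 0,"ry": 0,"rz": 0}
    - {"dx": 0,"dy": 0,"dz": -5,"rx": 0,"ry": 0,"rz": 0}
    - {"dx": 0,"dy": 0,"dz": -4,"rx": 0,"ry": 0,"rz": 0}
    - {"dx": 0,"dy": 0,"dz": -2,"rx": 0,"ry": 0,"rz": 0}
    - {"dx": 0,"dy": 0,"dz": 0,"rx": 0,"ry": 0,"rz": 0}
    - {"dx": 0,"dy": 0,"dz": 0,"rx": 0,"ry": 0,"rz": 0}

```text
time_s: 2.85
eef_pos: [572.7, 25.0, 116.8]
eef_rot: [-0.419, 0.569, 0.418, 0.571]
force: [-0.1, -1.1, 0.4]
grip_width: 0.3
```

```bash
python3 - <<'E'
from h import *
s=bot.state(); print(s["time_s"],s["eef_pos"],s["force"],s["grip_width"],s["joints"])
p,_=read_camera("scene"); q,_=read_camera("top")
a=cv2.resize(p[120:260,190:340],(600,560),interpolation=cv2.INTER_CUBIC)
cv2.imwrite("pics/p1.png",a)
u=proj("scene",np.array([s["eef_pos"]]))[0]; print("TCP px in crop",(u-[190,120])*4)
E
```

```text
2.85 [572.67773234  25.03159167 116.78189003] [-0.09112675 -1.06782865  0.4289696 ] 0.3319871468371161 [-4.99588545e-02  3.51733417e-02  1.91487746e+00 -4.48721981e-06
  1.18822852e+00 -1.31709511e+00]
TCP px in crop [335.17226769 273.80950915]
```

View pics/p1.png

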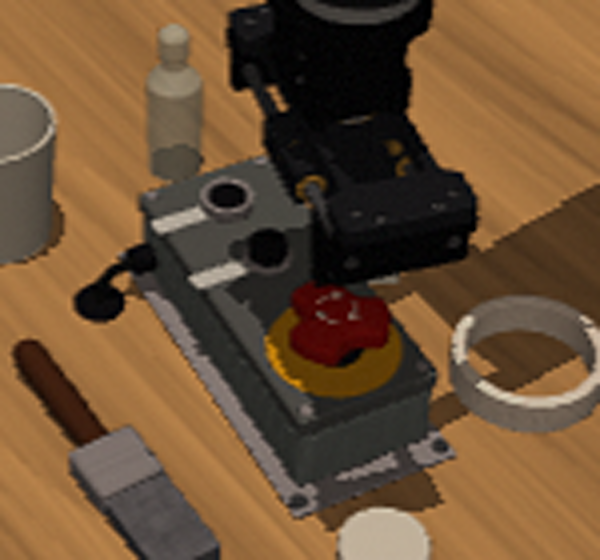

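The picture shows the closed gripper above and behind the mushroom, with the projected TCP at crop (335,274), at the left corner of a wide dark block. I check what that block is from the depth.

```bash
python3 - <<'E'
from h import *
np.set_printoptions(precision=0,suppress=True)
s=bot.state(); T=s["eef_pos"]; M=R.from_quat(s["eef_rot"]).as_matrix()
for n in("scene","top"):
    p,d=read_camera(n); W=cloud(n,d); 
    for z in range(98,240,10):
        m=(d>0)&(W[...,2]>z)&(W[...,2]<z+10)&(np.hypot(W[...,0]-T[0],W[...,1]-T[1])<140)
        L=(W[m]-T)@M
        if m.sum()>5: print(n,z,m.sum(),"toolY",np.percentile(L[:,1],[2,98]),"toolZ",np.percentile(L[:,2],[2,98]))
E
```

```text
scene 118 13 toolY [-14.  -7.] toolZ [-0.  8.]
scene 128 19 toolY [-15.  -9.] toolZ [-6. 10.]
scene 138 14 toolY [-14. -10.] toolZ [-7. 11.]
scene 148 15 toolY [-15. -12.] toolZ [-3. 13.]
scene 158 6 toolY [-15. -14.] toolZ [-4. 11.]
scene 188 43 toolY [-36.  28.] toolZ [-77.  84.]
scene 198 220 toolY [-38.  30.] toolZ [-75.  84.]
scene 208 351 toolY [-38.  24.] toolZ [-74.  84.]
scene 218 255 toolY [-37.  28.] toolZ [-78.  90.]
scene 228 778 toolY [-37.  29.] toolZ [-80.  92.]
scene 238 356 toolY [-35.  25.] toolZ [-81.  91.]
top 208 23 toolY [-30.  35.] toolZ [-60.  -6.]
top 228 936 toolY [-33.  32.] toolZ [-89. -51.]
top 238 86 toolY [-29.  28.] toolZ [-86. -49.]
```

The thin fingers end at the TCP and the wide block is the gripper's body, well above everything. Now I press the mushroom gently.

carry_out:
  targets:
    - {"dx": 0,"dy": 0,"dz": -1,"rx": 0,"ry": 0,"rz": 0}
    - {"dx": 0,"dy": 0,"dz": -1,"rx": 0,"ry": 0,"rz": 0}
    - {"dx": 0,"dy": 0,"dz": -0.15,"rx": 0,"ry": 0,"rz": 0}
    - {"dx": 0,"dy": 0,"dz": -0.15,"rx": 0,"ry": 0,"rz": 0}
    - {"dx": 0,"dy": 0,"dz": -0.15,"rx": 0,"ry": 0,"rz": 0}
    - {"dx": 0,"dy": 0,"dz": 0,"rx": 0,"ry": 0,"rz": 0}

```text
time_s: 3.8
eef_pos: [571.2, 25.0, 89.8]
eef_rot: [-0.419, 0.57, 0.419, 0.57]
force: [-1.4, 0.4, 0.9]
grip_width: 0.5
```

carry_out:
  targets:
    - {"dx": 0,"dy": 0,"dz": -0.1,"rx": 0,"ry": 0,"rz": 0}
    - {"dx": 0,"dy": 0,"dz": -0.1,"rx": 0,"ry": 0,"rz": 0}
    - {"dx": 0,"dy": 0,"dz": 0,"rx": 0,"ry": 0,"rz": 0}

```text
time_s: 4.18
eef_pos: [571.2, 25.0, 87.8]
eef_rot: [-0.419, 0.57, 0.419, 0.57]
force: [-0.3, 0.2, -0.5]
grip_width: 0.2
```

carry_out:
  targets:
    - {"dx": 0,"dy": 0,"dz": -0.1,"rx": 0,"ry": 0,"rz": 0}
    - {"dx": 0,"dy": 0,"dz": -0.1,"rx": 0,"ry": 0,"rz": 0}
    - {"dx": 0,"dy": 0,"dz": 0,"rx": 0,"ry": 0,"rz": 0}
    - {"dx": 0,"dy": 0,"dz": 0,"rx": 0,"ry": 0,"rz": 0}

```text
time_s: 4.68
eef_pos: [571.3, 25.0, 86.2]
eef_rot: [-0.419, 0.57, 0.419, 0.57]
force: [-0.7, -0.0, 1.2]
grip_width: 0.5
```

carry_out:
  targets:
    - {"dx": 0,"dy": 0,"dz": -0.05,"rx": 0,"ry": 0,"rz": 0}
    - {"dx": 0,"dy": 0,"dz": -0.05,"rx": 0,"ry": 0,"rz": 0}
    - {"dx": 0,"dy": 0,"dz": 0,"rx": 0,"ry": 0,"rz": 0}

```text
time_s: 5.05
eef_pos: [571.5, 25.0, 85.8]
eef_rot: [-0.419, 0.57, 0.419, 0.57]
force: [-1.2, 0.0, 3.8]
grip_width: 0.3
```

```bash
python3 - <<'E'
from h import *
s=bot.state(); print(s["time_s"],s["eef_pos"],s["force"],s["wrist_torque"])
p,d=read_camera("scene"); W=cloud("scene",d)
cv2.imwrite("pics/p2.png",cv2.resize(p[150:250,220:330],(660,600),interpolation=cv2.INTER_CUBIC))
E
```

```text
5.05 [571.48179404  25.02260223  85.79809437] [-1.21742914  0.02547474  3.84787435] [-0.01674448  0.36768612  0.00228067]
```

View pics/p2.png

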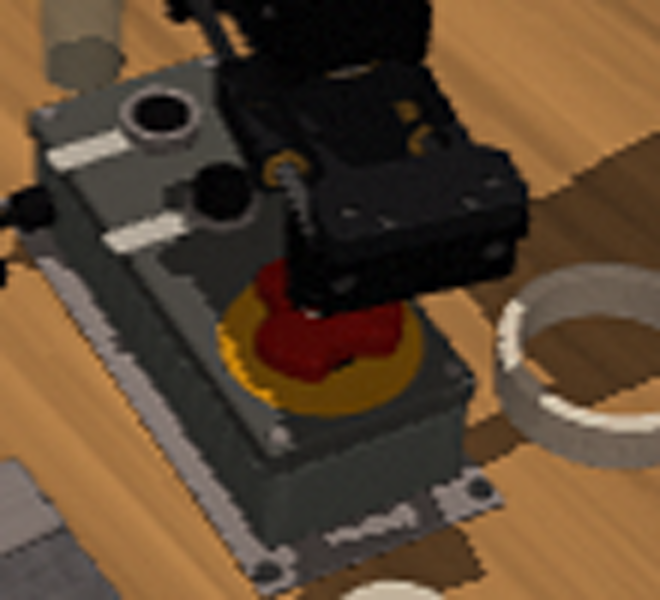

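The head looks seated lower, with the tip on its middle and 3.8 N at z = 85.8, which fits latched (86). Next I lift, turn the tool so that a corner faces the +y scallop, and come down outside it.

carry_out:
  targets:
    - {"dx": 0,"dy": 0,"dz": 1,"rx": 0,"ry": 0,"rz": 0}
    - {"dx": 0,"dy": 0,"dz": 3,"rx": 0,"ry": 0,"rz": 0}
    - {"dx": 0.22,"dy": 1.26,"dz": 0,"rx": 0,"ry": 0,"rz": -0.156}
    - {"dx": 0.22,"dy": 1.26,"dz": 0,"rx": 0,"ry": 0,"rz": -0.156}
    - {"dx": 0.22,"dy": 1.26,"dz": 0,"rx": 0,"ry": 0,"rz": -0.156}
    - {"dx": 0.22,"dy": 1.26,"dz": 0,"rx": 0,"ry": 0,"rz": -0.156}
    - {"dx": 0,"dy": 0,"dz": 0,"rx": 0,"ry": 0,"rz": 0}
    - {"dx": 0,"dy": 0,"dz": -3,"rx": 0,"ry": 0,"rz": 0}
    - {"dx": 0,"dy": 0,"dz": -2,"rx": 0,"ry": 0,"rz": 0}
    - {"dx": 0,"dy": 0,"dz": -0.8,"rx": 0,"ry": 0,"rz": 0}
    - {"dx": 0,"dy": 0,"dz": 0,"rx": 0,"ry": 0,"rz": 0}

```text
time_s: 6.48
eef_pos: [579.7, 75.2, 66.5]
eef_rot: [-0.223, 0.671, 0.224, 0.67]
force: [0.0, -0.1, -0.4]
grip_width: 0.3
```

```bash
python3 - <<'E'
from h import *
np.set_printoptions(precision=2,suppress=True)
s=bot.state(); print(s["time_s"],s["eef_pos"],s["force"]); print(R.from_quat(s["eef_rot"]).as_matrix())
p,d=read_camera("scene"); q,_=read_camera("top")
a=cv2.resize(p[150:250,220:320],(400,400),interpolation=cv2.INTER_CUBIC);b=cv2.resize(q[150:250,160:260],(400,400),interpolation=cv2.INTER_CUBIC)
cv2.imwrite("pics/p3.png",np.hstack([a,b]))
E
```

```text
6.475 [579.69  75.2   66.53] [ 0.04 -0.13 -0.42]
[[-0.  -0.6  0.8]
 [-0.   0.8  0.6]
 [-1.   0.  -0. ]]
```

View pics/p3.png

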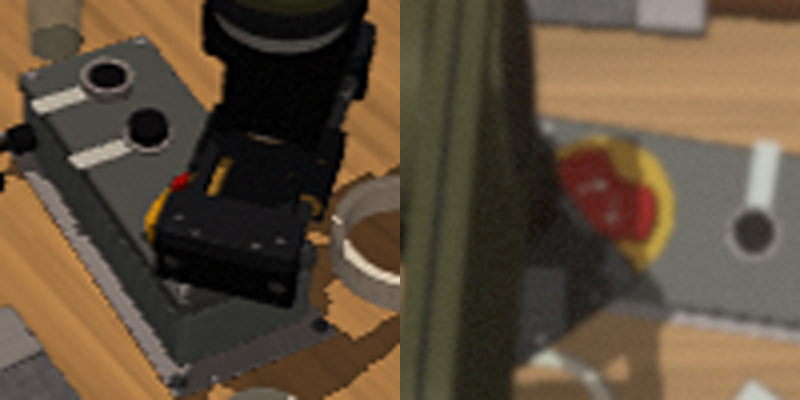

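The view is partly hidden: the top view shows only the right half of the head at right-panel (610,190). So I go on by feel, inward along the scallop's radius.

carry_out:
  targets:
    - {"dx": -0.06,"dy": -0.4,"dz": 0,"rx": 0,"ry": 0,"rz": 0}
    - {"dx": -0.04,"dy": -0.3,"dz": 0,"rx": 0,"ry": 0,"rz": 0}
    - {"dx": -0.03,"dy": -0.2,"dz": 0,"rx": 0,"ry": 0,"rz": 0}
    - {"dx": 0,"dy": 0,"dz": 0,"rx": 0,"ry": 0,"rz": 0}
    - {"dx": 0,"dy": 0,"dz": 0,"rx": 0,"ry": 0,"rz": 0}

```text
time_s: 7.2
eef_pos: [578.8, 66.4, 67.2]
eef_rot: [-0.223, 0.671, 0.223, 0.671]
force: [-0.5, 0.6, -0.3]
grip_width: 0.7
```

carry_out:
  targets:
    - {"dx": -0.03,"dy": -0.2,"dz": 0,"rx": 0,"ry": 0,"rz": 0}
    - {"dx": 0,"dy": 0,"dz": 0,"rx": 0,"ry": 0,"rz": 0}
    - {"dx": 0,"dy": 0,"dz": 0,"rx": 0,"ry": 0,"rz": 0}

```text
time_s: 7.58
eef_pos: [578.5, 64.4, 67.1]
eef_rot: [-0.223, 0.671, 0.223, 0.671]
force: [0.1, 0.5, 0.8]
grip_width: 0.6
```

carry_out:
  targets:
    - {"dx": -0.03,"dy": -0.2,"dz": 0,"rx": 0,"ry": 0,"rz": 0}
    - {"dx": 0,"dy": 0,"dz": 0,"rx": 0,"ry": 0,"rz": 0}
    - {"dx": 0,"dy": 0,"dz": 0,"rx": 0,"ry": 0,"rz": 0}

```text
time_s: 7.95
eef_pos: [578.2, 62.4, 67.2]
eef_rot: [-0.223, 0.671, 0.223, 0.671]
force: [0.0, 0.2, -0.0]
grip_width: 0.4
```

carry_out:
  targets:
    - {"dx": -0.015,"dy": -0.1,"dz": 0,"rx": 0,"ry": 0,"rz": 0}
    - {"dx": 0,"dy": 0,"dz": 0,"rx": 0,"ry": 0,"rz": 0}
    - {"dx": 0,"dy": 0,"dz": 0,"rx": 0,"ry": 0,"rz": 0}

```text
time_s: 8.32
eef_pos: [578.0, 61.4, 67.2]
eef_rot: [-0.223, 0.671, 0.223, 0.671]
force: [0.1, 0.4, -0.3]
grip_width: 0.4
```

carry_out:
  targets:
    - {"dx": -0.015,"dy": -0.1,"dz": 0,"rx": 0,"ry": 0,"rz": 0}
    - {"dx": 0,"dy": 0,"dz": 0,"rx": 0,"ry": 0,"rz": 0}
    - {"dx": 0,"dy": 0,"dz": 0,"rx": 0,"ry": 0,"rz": 0}

```text
time_s: 8.7
eef_pos: [577.9, 60.4, 67.1]
eef_rot: [-0.223, 0.671, 0.223, 0.671]
force: [0.5, 1.0, 0.2]
grip_width: 0.8
```

carry_out:
  targets:
    - {"dx": 0.35,"dy": -0.08,"dz": 0,"rx": 0,"ry": 0,"rz": -0.1}
    - {"dx": 0,"dy": 0,"dz": 0,"rx": 0,"ry": 0,"rz": 0}
    - {"dx": 0.34,"dy": -0.12,"dz": 0,"rx": 0,"ry": 0,"rz": -0.1}
    - {"dx": 0,"dy": 0,"dz": 0,"rx": 0,"ry": 0,"rz": 0}
    - {"dx": 0,"dy": 0,"dz": 0,"rx": 0,"ry": 0,"rz": 0}

```text
time_s: 9.32
eef_pos: [584.6, 58.5, 67.1]
eef_rot: [-0.156, 0.69, 0.156, 0.69]
force: [-0.3, 0.9, -0.2]
grip_width: 0.5
```

carry_out:
  targets:
    - {"dx": 0.33,"dy": -0.15,"dz": 0,"rx": 0,"ry": 0,"rz": -0.1}
    - {"dx": 0,"dy": 0,"dz": 0,"rx": 0,"ry": 0,"rz": 0}
    - {"dx": 0.31,"dy": -0.19,"dz": 0,"rx": 0,"ry": 0,"rz": -0.1}
    - {"dx": 0,"dy": 0,"dz": 0,"rx": 0,"ry": 0,"rz": 0}
    - {"dx": 0,"dy": 0,"dz": 0,"rx": 0,"ry": 0,"rz": 0}

```text
time_s: 9.95
eef_pos: [591.2, 55.3, 67.4]
eef_rot: [-0.086, 0.702, 0.087, 0.702]
force: [-1.5, 2.6, 2.6]
grip_width: 0.2
```

carry_out:
  targets:
    - {"dx": 0.29,"dy": -0.22,"dz": 0,"rx": 0,"ry": 0,"rz": -0.1}
    - {"dx": 0,"dy": 0,"dz": 0,"rx": 0,"ry": 0,"rz": 0}
    - {"dx": 0.27,"dy": -0.24,"dz": 0,"rx": 0,"ry": 0,"rz": -0.1}
    - {"dx": 0,"dy": 0,"dz": 0,"rx": 0,"ry": 0,"rz": 0}
    - {"dx": 0,"dy": 0,"dz": 0,"rx": 0,"ry": 0,"rz": 0}

```text
time_s: 10.58
eef_pos: [597.1, 50.5, 67.4]
eef_rot: [-0.016, 0.707, 0.016, 0.707]
force: [2.1, 2.4, 2.3]
grip_width: 0.7
```

```bash
python3 - <<'E'
from h import *
np.set_printoptions(precision=2,suppress=True)
s=bot.state(); print(s["time_s"],s["eef_pos"],s["force"],s["joints"])
q,d=read_camera("top"); cv2.imwrite("pics/t4.png",q); p,_=read_camera("scene")
a=cv2.resize(p[150:250,220:320],(400,400),interpolation=cv2.INTER_CUBIC);b=cv2.resize(q[150:250,160:260],(400,400),interpolation=cv2.INTER_CUBIC)
cv2.imwrite("pics/p4.png",np.hstack([a,b]))
E
```

```text
10.575 [597.14  50.48  67.43] [2.09 2.35 2.29] [-0.01  0.15  1.88  0.    1.11 -0.05]
```

View pics/p4.png

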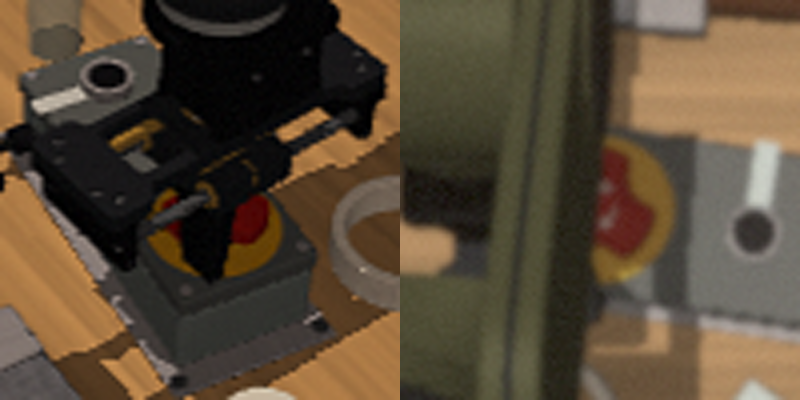

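The finger sits in the scallop, and in the top view the head has visibly turned clockwise: the lobe that pointed right now points lower right, at right-panel (640,215). Keep turning.

carry_out:
  targets:
    - {"dx": 0.24,"dy": -0.27,"dz": 0,"rx": 0,"ry": 0,"rz": -0.1}
    - {"dx": 0,"dy": 0,"dz": 0,"rx": 0,"ry": 0,"rz": 0}
    - {"dx": 0.22,"dy": -0.29,"dz": 0,"rx": 0,"ry": 0,"rz": -0.1}
    - {"dx": 0,"dy": 0,"dz": 0,"rx": 0,"ry": 0,"rz": 0}
    - {"dx": 0,"dy": 0,"dz": 0,"rx": 0,"ry": 0,"rz": 0}

```text
time_s: 11.3
eef_pos: [601.0, 44.8, 66.9]
eef_rot: [0.055, 0.705, -0.055, 0.705]
force: [-0.0, 1.4, 0.4]
grip_width: 0.5
```

```bash
cat > turn.py <<'E'
from h import *
np.set_printoptions(precision=3,suppress=True)
import sys
q,d=read_camera("top"); cv2.imwrite(sys.argv[1],q)
a=redmask("top",q); base=cv2.imread("pics/top0.png")
s=bot.state(); print(s["time_s"],s["eef_pos"],s["force"])
# visible red only: best turn (rad clockwise) and height by overlap within visible columns
H=head_poly(); v,u=np.nonzero(a[170:235,170:250]); u0=u.min()+170+2; res=[]
for z0 in(69,72,76):
  for t in np.arange(-.1,.95,.05):
    c,sn=np.cos(-.145-t),np.sin(-.145-t); G=H@np.array([[c,sn],[-sn,c]]); o=np.zeros(a.shape,np.uint8)
    for z,k in((0,1),(6,1),(13,1)):
      cv2.fillPoly(o,[np.round(proj("top",np.c_[G*k+[570.9,24.3],np.full(720,z0+z)])*16).astype(np.int32)],1,shift=4)
    w=np.zeros_like(a); w[170:235,u0:250]=1
    res.append((((o>0)!=a)[w].sum(),z0,round(t,2)))
print(sorted(res)[:6],a[170:235,170:250].sum())
E
python3 turn.py pics/t5.png
```

```text
11.35 [600.981  44.805  66.867] [0.339 0.895 0.458]
[(np.int64(95), 76, np.float64(0.25)), (np.int64(95), 76, np.float64(0.3)), (np.int64(95), 76, np.float64(0.6)), (np.int64(96), 72, np.float64(0.25)), (np.int64(96), 76, np.float64(0.35)), (np.int64(96), 76, np.float64(0.5))] 121
```

carry_out:
  targets:
    - {"dx": 0.19,"dy": -0.31,"dz": 0,"rx": 0,"ry": 0,"rz": -0.1}
    - {"dx": 0,"dy": 0,"dz": 0,"rx": 0,"ry": 0,"rz": 0}
    - {"dx": 0,"dy": 0,"dz": 0,"rx": 0,"ry": 0,"rz": 0}

```text
time_s: 11.72
eef_pos: [602.9, 41.8, 66.9]
eef_rot: [0.09, 0.702, -0.09, 0.701]
force: [-0.9, 1.4, 1.4]
grip_width: 0.4
```

carry_out:
  targets:
    - {"dx": 0.15,"dy": -0.33,"dz": 0,"rx": 0,"ry": 0,"rz": -0.1}
    - {"dx": 0,"dy": 0,"dz": 0,"rx": 0,"ry": 0,"rz": 0}
    - {"dx": 0,"dy": 0,"dz": 0,"rx": 0,"ry": 0,"rz": 0}

```text
time_s: 12.1
eef_pos: [604.6, 38.5, 67.0]
eef_rot: [0.125, 0.696, -0.125, 0.696]
force: [-0.5, 0.8, -1.7]
grip_width: 0.6
```

```bash
python3 turn.py pics/t6.png; python3 - <<'E'
from h import *
p,_=read_camera("scene"); q=cv2.imread("pics/t6.png")
a=cv2.resize(p[150:250,220:320],(400,400),interpolation=cv2.INTER_CUBIC);b=cv2.resize(q[170:240,180:250],(400,400),interpolation=cv2.INTER_CUBIC)
cv2.imwrite("pics/p6.png",np.hstack([a,b]))
E
```

```text
12.15 [604.578  38.53   67.007] [-0.211  0.717 -0.693]
[(np.int64(84), 76, np.float64(0.6)), (np.int64(86), 76, np.float64(0.65)), (np.int64(86), 76, np.float64(0.7)), (np.int64(86), 76, np.float64(0.8)), (np.int64(86), 76, np.float64(0.9)), (np.int64(87), 76, np.float64(0.5))] 21
```

View pics/p6.png

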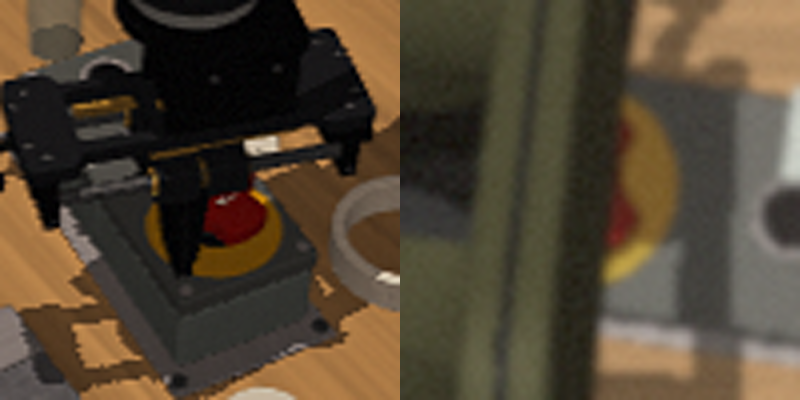

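The top view shows a scallop near right-panel (620,165), where a lobe was at rest, so the head is turned by roughly 0.7–0.8 rad. In the scene view it stands high, with a gap under it. I go back along the arc so its spring returns it, then withdraw outward and up.

carry_out:
  targets:
    - {"dx": -0.15,"dy": 0.33,"dz": 0,"rx": 0,"ry": 0,"rz": 0.1}
    - {"dx": -0.19,"dy": 0.31,"dz": 0,"rx": 0,"ry": 0,"rz": 0.1}
    - {"dx": -0.22,"dy": 0.29,"dz": 0,"rx": 0,"ry": 0,"rz": 0.1}
    - {"dx": -0.24,"dy": 0.27,"dz": 0,"rx": 0,"ry": 0,"rz": 0.1}
    - {"dx": -0.27,"dy": 0.24,"dz": 0,"rx": 0,"ry": 0,"rz": 0.1}
    - {"dx": -0.29,"dy": 0.22,"dz": 0,"rx": 0,"ry": 0,"rz": 0.1}
    - {"dx": -0.31,"dy": 0.19,"dz": 0,"rx": 0,"ry": 0,"rz": 0.1}
    - {"dx": -0.33,"dy": 0.15,"dz": 0,"rx": 0,"ry": 0,"rz": 0.1}
    - {"dx": -0.34,"dy": 0.12,"dz": 0,"rx": 0,"ry": 0,"rz": 0.1}
    - {"dx": -0.35,"dy": 0.08,"dz": 0,"rx": 0,"ry": 0,"rz": 0.1}
    - {"dx": 0,"dy": 0,"dz": 0,"rx": 0,"ry": 0,"rz": 0}

```text
time_s: 13.58
eef_pos: [577.8, 60.3, 67.3]
eef_rot: [-0.224, 0.671, 0.223, 0.671]
force: [-0.5, 0.2, 0.7]
grip_width: 0.5
```

carry_out:
  targets:
    - {"dx": 0.07,"dy": 0.5,"dz": 0,"rx": 0,"ry": 0,"rz": 0}
    - {"dx": 0.14,"dy": 1,"dz": 0,"rx": 0,"ry": 0,"rz": 0}
    - {"dx": 0,"dy": 0,"dz": 4,"rx": 0,"ry": 0,"rz": 0}
    - {"dx": 0,"dy": 0,"dz": 5,"rx": 0,"ry": 0,"rz": 0}
    - {"dx": 0,"dy": 4,"dz": 0,"rx": 0,"ry": 0,"rz": 0}
    - {"dx": 0,"dy": 5,"dz": 0,"rx": 0,"ry": 0,"rz": 0}
    - {"dx": 0,"dy": 5,"dz": 0,"rx": 0,"ry": 0,"rz": 0}
    - {"dx": 0,"dy": 0,"dz": 0,"rx": 0,"ry": 0,"rz": 0}

```text
time_s: 14.58
eef_pos: [579.6, 218.8, 157.2]
eef_rot: [-0.225, 0.67, 0.225, 0.671]
force: [-0.7, 0.0, -0.1]
grip_width: 0.6
```

```bash
python3 - <<'E'
from h import *
np.set_printoptions(precision=2,suppress=True)
s=bot.state(); print(s["time_s"],s["eef_pos"],s["force"])
P={}
for n in("top","scene"):
    p,d=read_camera(n); P[n]=p; W=cloud(n,d); r=redmask(n,p)&(abs(W[...,0]-571)<40)&(abs(W[...,1]-25)<40)
    print(n,r.sum(),W[r].mean(0),np.percentile(W[r][:,2],[5,50,95]),fit_head(n,p,(571,24.7,-.145)))
b=cv2.resize(P["top"][165:235,180:250],(400,400),interpolation=cv2.INTER_CUBIC);a=cv2.resize(P["scene"][150:250,220:320],(400,400),interpolation=cv2.INTER_CUBIC)
cv2.imwrite("pics/p7.png",np.hstack([a,b]))
E
```

```text
14.575 [579.6  218.82 157.18] [-0.74  0.04 -0.1 ]
top 397 [569.05  24.77  89.92] [87.25 89.92 92.62] (array([571.05,  25.21,  -0.11]), np.float64(203.1921568627451), np.float32(397.0))
scene 367 [575.83  30.98  88.26] [79.4  89.39 93.13] (array([571.53,  25.04,  -0.17]), np.float64(90.70980392156864), np.float32(367.0))
```

View pics/p7.png

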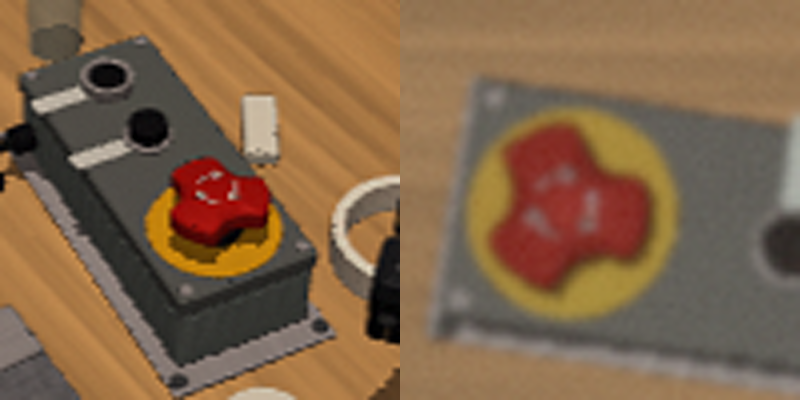

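The mushroom is out and back at rest: its lobes sit as in the first picture and its top is at 93. Now the reset button.

carry_out:
  targets:
    - {"dx": -0.34,"dy": -4.5,"dz": 0,"rx": 0,"ry": 0,"rz": 0}
    - {"dx": -0.34,"dy": -4.5,"dz": 0,"rx": 0,"ry": 0,"rz": 0}
    - {"dx": -0.34,"dy": -4.5,"dz": 0,"rx": 0,"ry": 0,"rz": 0}
    - {"dx": -0.34,"dy": -4.5,"dz": 0,"rx": 0,"ry": 0,"rz": 0}
    - {"dx": -0.34,"dy": -4.5,"dz": 0,"rx": 0,"ry": 0,"rz": 0}
    - {"dx": -0.34,"dy": -4.5,"dz": 0,"rx": 0,"ry": 0,"rz": 0}
    - {"dx": 0,"dy": 0,"dz": 0,"rx": 0,"ry": 0,"rz": 0}
    - {"dx": 0,"dy": 0,"dz": 0,"rx": 0,"ry": 0,"rz": 0}
    - {"dx": 0,"dy": 0,"dz": 0,"rx": 0,"ry": 0,"rz": 0}

```text
time_s: 15.8
eef_pos: [559.5, -53.9, 157.1]
eef_rot: [-0.224, 0.671, 0.224, 0.671]
force: [-1.0, -0.9, -0.8]
grip_width: 0.5
```

carry_out:
  targets:
    - {"dx": 0,"dy": 0,"dz": -4,"rx": 0,"ry": 0,"rz": 0}
    - {"dx": 0,"dy": 0,"dz": -2,"rx": 0,"ry": 0,"rz": 0}
    - {"dx": 0,"dy": 0,"dz": -1,"rx": 0,"ry": 0,"rz": 0}
    - {"dx": 0,"dy": 0,"dz": 0,"rx": 0,"ry": 0,"rz": 0}
    - {"dx": 0,"dy": 0,"dz": 0,"rx": 0,"ry": 0,"rz": 0}

```text
time_s: 16.42
eef_pos: [560.5, -54.7, 88.4]
eef_rot: [-0.224, 0.67, 0.223, 0.671]
force: [-0.6, -0.3, 0.9]
grip_width: 0.4
```

Commanded z is about 87. I go down to about 70.5, where the button is bottomed at 71.

carry_out:
  targets:
    - {"dx": 0,"dy": 0,"dz": -0.6,"rx": 0,"ry": 0,"rz": 0}
    - {"dx": 0,"dy": 0,"dz": -0.4,"rx": 0,"ry": 0,"rz": 0}
    - {"dx": 0,"dy": 0,"dz": -0.2,"rx": 0,"ry": 0,"rz": 0}
    - {"dx": 0,"dy": 0,"dz": -0.2,"rx": 0,"ry": 0,"rz": 0}
    - {"dx": 0,"dy": 0,"dz": 0,"rx": 0,"ry": 0,"rz": 0}
    - {"dx": 0,"dy": 0,"dz": 0,"rx": 0,"ry": 0,"rz": 0}

```text
time_s: 17.18
eef_pos: [559.5, -54.6, 73.4]
eef_rot: [-0.223, 0.671, 0.223, 0.671]
force: [-2.1, 0.0, 4.1]
grip_width: 0.6
```

carry_out:
  targets:
    - {"dx": 0,"dy": 0,"dz": -0.1,"rx": 0,"ry": 0,"rz": 0}
    - {"dx": 0,"dy": 0,"dz": -0.1,"rx": 0,"ry": 0,"rz": 0}
    - {"dx": 0,"dy": 0,"dz": 0,"rx": 0,"ry": 0,"rz": 0}
    - {"dx": 0,"dy": 0,"dz": 0,"rx": 0,"ry": 0,"rz": 0}

```text
time_s: 17.68
eef_pos: [559.6, -54.6, 71.3]
eef_rot: [-0.223, 0.671, 0.223, 0.671]
force: [-3.5, 0.1, 5.4]
grip_width: 0.6
```

carry_out:
  targets:
    - {"dx": 0,"dy": 0,"dz": -0.1,"rx": 0,"ry": 0,"rz": 0}
    - {"dx": 0,"dy": 0,"dz": 0,"rx": 0,"ry": 0,"rz": 0}
    - {"dx": 0,"dy": 0,"dz": 0,"rx": 0,"ry": 0,"rz": 0}
    - {"dx": 0,"dy": 0,"dz": 0,"rx": 0,"ry": 0,"rz": 0}

```text
time_s: 18.18
eef_pos: [559.6, -54.7, 71.2]
eef_rot: [-0.223, 0.671, 0.223, 0.671]
force: [-5.2, 1.2, 9.7]
grip_width: 0.8
```

The reset button is bottomed: force passes 6 N and the tip stops at z = 71.2. I release, lift and clear the view.

carry_out:
  targets:
    - {"dx": 0,"dy": 0,"dz": 0.5,"rx": 0,"ry": 0,"rz": 0}
    - {"dx": 0,"dy": 0,"dz": 2,"rx": 0,"ry": 0,"rz": 0}
    - {"dx": 0,"dy": 0,"dz": 5,"rx": 0,"ry": 0,"rz": 0}
    - {"dx": 0,"dy": 0,"dz": 5,"rx": 0,"ry": 0,"rz": 0}
    - {"dx": 0,"dy": 5,"dz": 0,"rx": 0,"ry": 0,"rz": 0}
    - {"dx": 0,"dy": 5,"dz": 0,"rx": 0,"ry": 0,"rz": 0}
    - {"dx": 0,"dy": 5,"dz": 0,"rx": 0,"ry": 0,"rz": 0}
    - {"dx": 0,"dy": 5,"dz": 0,"rx": 0,"ry": 0,"rz": 0}
    - {"dx": 0,"dy": 5,"dz": 0,"rx": 0,"ry": 0,"rz": 0}
    - {"dx": 0,"dy": 2,"dz": 0,"rx": 0,"ry": 0,"rz": 0}
    - {"dx": 0,"dy": 0,"dz": 0,"rx": 0,"ry": 0,"rz": 0}
    - {"dx": 0,"dy": 0,"dz": 0,"rx": 0,"ry": 0,"rz": 0}

```text
time_s: 19.68
eef_pos: [559.8, 214.2, 195.2]
eef_rot: [-0.223, 0.671, 0.223, 0.671]
force: [-0.3, -0.8, 0.4]
grip_width: 0.3
```

```bash
python3 - <<'E'
from h import *
np.set_printoptions(precision=2,suppress=True)
s=bot.state(); print(s["time_s"],s["eef_pos"],s["force"])
for n in("top","scene"):
    p,d=read_camera(n); W=cloud(n,d); r=redmask(n,p)&(abs(W[...,0]-571)<40)&(abs(W[...,1]-25)<40)
    print(n,np.percentile(W[r][:,2],[5,50,95]),fit_head(n,p,(571,24.7,-.145))[0])
    q=(np.hypot(W[...,0]-559.6,W[...,1]+54.5)<9); D0=cloud(n,np.load(f"pics/{n}0.npy")); q0=(np.hypot(D0[...,0]-559.6,D0[...,1]+54.5)<9)
    print(" reset z now/start",np.percentile(W[q][:,2],[50,80]),np.percentile(D0[q0][:,2],[50,80]))
    a=cv2.imread(f"pics/{n}0.png"); cv2.imwrite(f"pics/{n}9.png",p)
    box=(120,280,140,350) if n=="top" else (130,270,170,350)
    e=cv2.absdiff(a,p).max(2)[box[0]:box[1],box[2]:box[3]]>60; print(" changed px",e.sum(),np.argwhere(e).mean(0)+[box[0],box[2]] if e.any() else "")
a=cv2.resize(cv2.imread("pics/top9.png")[120:290,140:350],(400,324));b=cv2.resize(cv2.imread("pics/top0.png")[120:290,140:350],(400,324));cv2.imwrite("pics/p9.png",np.hstack([b,a]))
E
```

```text
19.675 [559.76 214.24 195.22] [-0.27 -0.84  0.41]
top [87.24 89.99 92.76] [571.05  25.21  -0.11]
 reset z now/start [75.18 76.18] [75.06 76.26]
 changed px 5 [243.2 148.2]
scene [80.35 89.42 93.26] [571.53  25.04  -0.17]
 reset z now/start [74.67 76.56] [75.66 76.77]
 changed px 1639 [185.24 338.28]
```

View pics/p9.png

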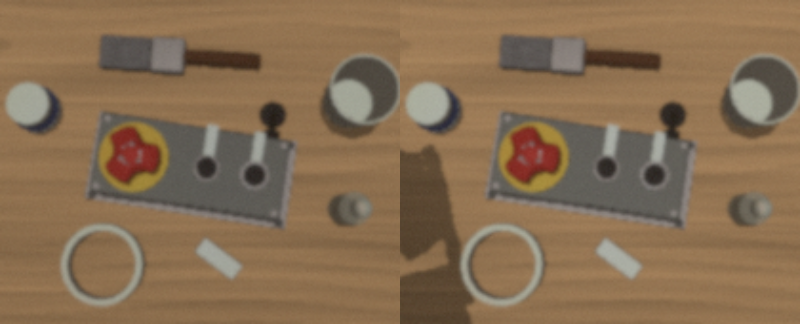

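Before (left) and after (right) match apart from the arm's shadow, and both controls are out. I hand the job in.

```bash
python3 -c "
from bench import workorder
print(workorder.close_job())"
```

```text
the job is handed in; nothing more can be done
None
```

I did the stop check in order and handed the job in at about 20 s of the 58 s allowed; closing it reports no verdict.

- **Stop press:** I pressed the mushroom in with the closed fingertips until it latched. The tip touched at z = 85.8 mm with 3.8 N, which fits the latched height of 86. Force readings on the way down were lower than the 7 N given, so I took the latching from the height.
- **Stop release:** I turned the head clockwise with a finger corner in the +y scallop. In the pictures it turned roughly 0.7–0.8 rad and stood high. I then followed it back and withdrew.
- **Reset:** I pressed the reset until it bottomed, with 9.7 N at z = 71.2 mm, and let it go.

**Last checks:**
- The mushroom is out, with its top at about 93 mm.
- Its turn matches the rest pose: the two cameras' fits differ by 0.06 rad and each is within 0.04 rad of rest.
- The reset top is back at about 76 mm.
- The top view before and after matches, with the art things unmoved and only the arm's shadow new. The scene camera's change count was dominated by the arm being in view.
- My automatic measurement of the head angle while the arm covered it was ambiguous. I judged that step from the pictures and forces instead.

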